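# Unmould a shortcake and pack it in its gift box

## Robot

A 7-joint arm with a two-finger parallel gripper is mounted at the origin on the work surface. World frame = base frame: x ahead of the robot, y to its left, z up, the work surface at z = 0. Lengths are in m, angles in rad, forces in N, time in s.
With the tool pointing down it reaches from about 0.4 to 0.85 m from the base axis. Payload 10.4 kg.
Tool frame: the origin (TCP) lies on the centre line of the jaws, within the pads' length; the fingertips stand r.tip_extent ahead of it and the grasp point (between the pads) lies 3 mm ahead of it (r.tip_extent is the distance from the TCP to the fingertips, in m); z points along the fingers, y is the direction in which the jaws open and shut (so a half turn about z gives the same grasp; the last joint's range is limited). The gripper opens to 87 mm and grips with 3 to 60 N. Pads are 19 mm wide; open, the fingers measure 117 mm over their backs; the gripper's body (75 mm by 190 mm) begins 51 mm behind the grasp point.
Start: joints at [-1.188, 0.332, -0.065, 1.46, 0.022, 1.35, -0.088], TCP at [0.247, 0.574, 0.245] pointing down, gripper open.
Joint ranges: [-2.6, 2.6], [-0.5, 2.12], [-1.47, 1.34], [0.16, 2.42], [-1.27, 4.41], [0.06, 2.06], [-2.6, 2.6]. Speed limits (rad/s): [2.22, 2.22, 2.79, 2.79, 3.14, 3.14, 3.14].

## Interface

Orientations are given as a unit quaternion [x, y, z, w].
In Python, from bench import r gives the robot as it stands. The module is installed in compiled form; this text tells all that it offers.
- The arm moves only by the shell command python3 -m jog 'ROWS' [FORCE]. ROWS is JSON, a list of rows, each a list of 5 numbers: the shift along the tool's x, y, z in cm, then the turn about the tool's z in rad, then the closure, from 0 (fully open) to 1 (shut). A call has exactly 10 rows; each row shifts and turns the pose as measured when the row begins, along the tool's axes as they then stand; what a row does not reach is not made up. A row lasts 1/10 s, in which the tool goes at most 50 mm and 8.59 degrees, less where a joint would pass 70% of its speed; a pose out of reach is approached as far as the arm can. A call with a gripper value outside its range is refused whole. The fingers move at their own pace and stop on an object; FORCE is the grip in N (left out, the last holds). Time passes only in rows, so rows that do not move let the fingers close, or fill a call up. It gives the time, the measured TCP pose, the force and the opening at its end, in the units of the state.
- r.read_state(): the state, without advancing time (a new reading comes with each control period).
- r.camera(name): name is "side" or "top"; returns a dict with "pixels" (420x560x3 uint8, red, green, blue), "fx", "fy", "cx", "cy" (pixels), "camera_from_world" (4x4, takes a point from world to camera coordinates). Camera axes: x right, y up, looking along -z (the intrinsics and any distortion apply to the point x, -y, -z); pixel columns grow to the right and rows downward; lengths in m; the calibration is good to about 2 mm. A picture is of the moment at which its call begins. There is no depth.
- r.close_job(): hands the job in, once; it reports no verdict.
The state is a dict: "time": time; "joint_positions": joint angles; "joint_vel": joint speeds; "joint_torque": joint torques, N m; "ee_pos": TCP position; "eef_rot": TCP orientation; "ft_force": force on the tool from outside, world axes, zero at the start; "torque": the same for the moment, N m; "width": finger opening in m.
Only numpy, scipy, OpenCV 4.12 (cv2) and the standard library are available. Lean on these libraries where they do the work, as an engineer would, in place of code of your own. Each camera call takes 0.05 s, during which the arm holds its last target. There are 200 camera calls.

## Task

One shortcake on the baking sheet still has its bottomless metal mould around it: lift the mould straight up off the cake, leaving the cake standing where it is, and set the mould down flat in the plastic wash tub. Then pick up the cake and set it down squarely on the empty paper liner in the gift box, beside the cake already packed there. The cake is crumbly and cracks under about 15 N, so grip it only lightly (5 N is plenty), keep it upright, do not drop it, and leave the packed cake, the jar and the spatula where they are.

Things in the scene. Friction and masses are not known exactly. Their poses are not given: they have to be found in the camera images.
- cake: golden-brown rectangular shortcake 84 x 52 mm, 48 mm high, about 150 g, slightly rounded edges; stands inside the mould on the baking sheet, its crust 10 mm proud of the mould. Origin at the centre of its underside, x along its 84 mm length, z up. Cracks above about 15 N per finger or other contact; a 5 N grip across the 52 mm width holds it.
- mould: bottomless plain steel band (open rectangle, no floor, no top) 98 x 66 mm outside, 38 mm high, walls 4 mm, about 120 g; surrounds the cake with 3 mm play on every side. Origin at the centre of its underside, x along its 98 mm length, z up. It is stiff: gripped on the outside across the 66 mm it does not press on the cake; a 15 N grip holds it.
- pan: fixed aluminium baking sheet 270 (x) x 230 (y) mm, floor 4 mm thick, rim 12 mm high and 4 mm wide; origin at the centre of its underside, on the bench.
- tub: fixed open grey plastic wash tub 240 (x) x 200 (y) mm outside, 60 mm high, walls and floor 5 mm, empty; origin at the centre of its underside, on the bench.
- giftbox: fixed shallow open cardboard gift box 78 (x) x 220 (y) mm, floor 5 mm thick, rim 10 mm high and 4 mm wide, with two places 100 mm apart along y: one holds the packed cake, the other the empty liner. Origin at the centre of its underside, on the bench.
- liner: flat white paper liner 92 x 60 mm, under 1 mm thick, on the floor of the gift box (its surface 5 mm above the bench) at the empty place; origin at its centre, x along its 92 mm length. The cake's length goes along the liner's length, either way round.
- packed: shortcake just like the other (84 x 52 x 48 mm), without a mould, already packed at the other place of the gift box; origin at the centre of its underside, x along its length. Leave it alone.
- jar: amber glass jar with a steel cap, 68 mm wide, 85 mm high, on the bench beyond the sheet; origin at the centre of its underside. Leave it alone.
- spatula: spatula with a wooden handle and steel blade, 240 mm long lying on the bench beyond the gift box; origin near its middle, underside, x along it. Leave it alone.
Things that resemble listed ones, but are neither listed nor needed, are in the scene too. Leave any red look-alike of the cake alone. Several things have the shape of the mould; the one meant has the colours described above.

How it is judged:
By the outcome, as a careful person would: the job done as asked, in the order asked, and still so for the second after the job is handed in, with the robot touching nothing.
It also fails if it takes over 72 s, if anything falls off the work surface, if the arm or the gripper's body presses on something with over 40 N, if the wrist force passes 120 N, or if a joint passes its speed limit or range.

## Working session

There is one attempt and no reset: what is moved stays moved. The work goes in short steps, Python scripts to look and compute and a shell command to move; the robot and the scene stay as the last step left them, time stands still between calls to the robot, and variables do not carry over. Pictures are saved under pics/ and viewed, about 8 in all and at most 12, crops included, and the job is handed in when it is done.

```bash
mkdir -p pics; python3 - <<'E'
from bench import r
import cv2,numpy as np,pickle
s=r.read_state();print({k:np.round(v,3).tolist() for k,v in s.items()},r.tip_extent)
d={}
for n in("top","side"):
    c=r.camera(n);d[n]=c;cv2.imwrite(f"pics/{n}0.png",c["pixels"][:,:,::-1]);print(n,{k:np.round(v,4).tolist() for k,v in c.items() if k!="pixels"})
pickle.dump(d,open("c0.pkl","wb"))
E
```

```text
{'time': 0.0, 'joint_positions': [-1.188, 0.333, -0.065, 1.461, 0.022, 1.35, -0.089], 'joint_vel': [-0.001, 0.0, 0.001, -0.002, 0.0, 0.001, -0.002], 'joint_torque': [0.001, -62.323, 0.026, -38.992, -0.061, 0.039, 0.0], 'ee_pos': [0.247, 0.574, 0.244], 'eef_rot': [0.202, 0.979, -0.001, -0.0], 'ft_force': [-0.992, 0.298, -0.288], 'torque': [-0.008, -0.021, -0.03], 'width': 0.087} 0.022
top {'fx': 540.8468, 'fy': 540.8468, 'cx': 283.5875, 'cy': 217.3039, 'camera_from_world': [[-0.0218, -0.9997, -0.012, 0.0089], [0.9881, -0.0234, 0.1523, -0.5161], [-0.1525, -0.0086, 0.9883, -1.4512], [0.0, 0.0, 0.0, 1.0]]}
side {'fx': 494.2401, 'fy': 494.2401, 'cx': 286.6028, 'cy': 219.4934, 'camera_from_world': [[0.9574, -0.2887, 0.0068, -0.5118], [0.2169, 0.7346, 0.6429, -0.136], [-0.1906, -0.614, 0.7659, -1.0032], [0.0, 0.0, 0.0, 1.0]]}
```

View pics/top0.png

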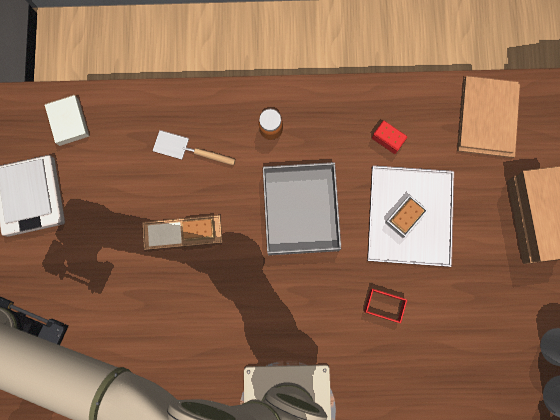

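View pics/side0.png

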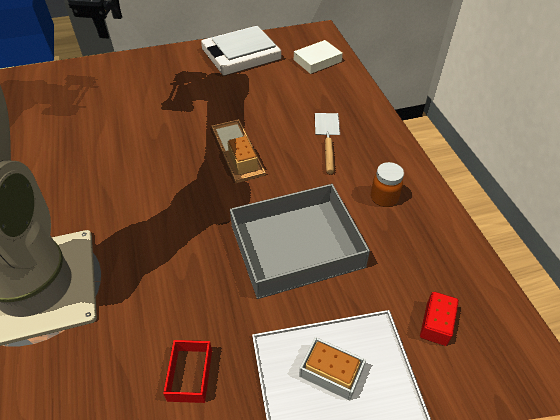

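The top view shows the mould and cake near (406,216), the tub near (302,208) and the gift box near (182,232), with the liner to the left and the packed cake to the right. The side view shows the mould near (333,368), the tub near (300,240) and the box near (238,150). The red band and red block are look-alikes. Next I'll view zoomed crops in one montage.

```bash
python3 - <<'E'
import cv2,pickle,numpy as np
d=pickle.load(open("c0.pkl","rb"))
def crop(n,x,y,w,h):
    p=d[n]["pixels"][y:y+h,x:x+w,::-1]
    o=cv2.resize(p,(400,300),interpolation=cv2.INTER_CUBIC);
    cv2.putText(o,f"{n} {x},{y} x{400/w:.1f}",(5,295),0,.4,(0,255,0),1);return o
m=np.vstack([np.hstack([crop("top",370,186,80,60),crop("side",293,333,80,60)]),np.hstack([crop("top",136,196,100,75),crop("side",188,108,100,75)])])
cv2.imwrite("pics/m0.png",m)
E
```

```text
(no output)
```

View pics/m0.png

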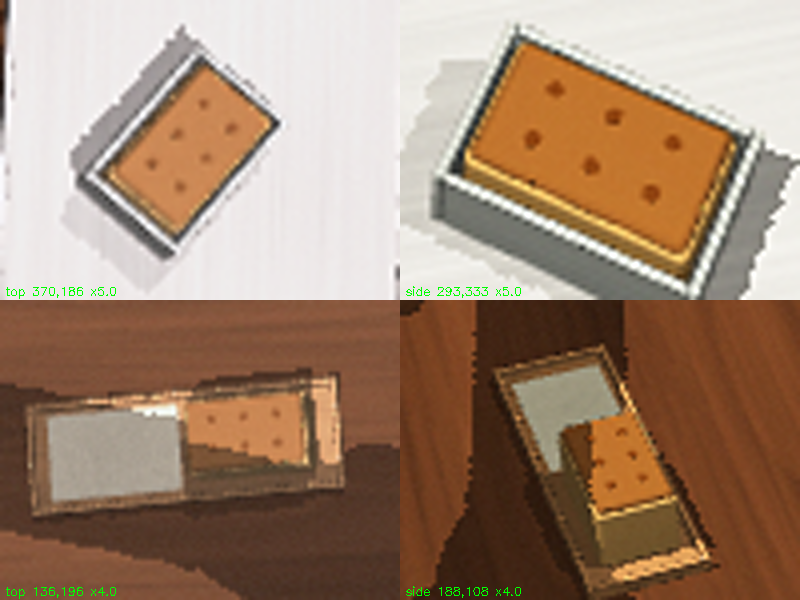

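The montage gives the corners of the mould rim, the liner and the box rim in both views, plus the six cake dots. I'll fit poses to these points.

```bash
cat > h.py <<'E'
import numpy as np,pickle,cv2
from scipy.optimize import least_squares
from scipy.spatial.transform import Rotation as R
def proj(c,P):
    p=np.c_[P,np.ones(len(P))]@np.array(c["camera_from_world"]).T
    return np.c_[c["cx"]+c["fx"]*p[:,0]/-p[:,2], c["cy"]-c["fy"]*p[:,1]/-p[:,2]]
def rect(L,W): return np.array([[L,W],[L,-W],[-L,-W],[-L,W]])/2
def fit(d,obs,shape,x0,z=None):
    """obs: {view:[(model idx,u,v)..]}; shape Nx2 -> x,y,z,yaw"""
    def res(q,full=False):
        x,y,zz,a=q; zz=zz if z is None else z
        P=np.c_[shape@np.array([[np.cos(a),np.sin(a)],[-np.sin(a),np.cos(a)]])+[x,y],np.full(len(shape),zz)]
        return np.concatenate([(proj(d[n],P)[[int(i) for i,_,_ in o]]-[t[1:] for t in o]).ravel() for n,o in obs.items()])
    s=least_squares(res,x0); return s.x,np.sqrt(np.mean(s.fun**2))
def tri(d,uv):
    A=lambda X:np.concatenate([proj(d[n],X[None])[0]-uv[n] for n in uv])
    s=least_squares(A,[.5,0,.03]);return s.x,np.abs(s.fun).max()
def toolyaw(s):
    x=R.from_quat(s["eef_rot"]).as_matrix()[:,0];return np.arctan2(x[1],x[0])
def go(s,x,y,yaw,tz):
    """tool-axes shift (cm) to x,y,TCP z=tz and turn about tool z (rad) for tool-x at yaw (mod pi)"""
    M=R.from_quat(s["eef_rot"]).as_matrix();d=np.array([x,y,tz])-s["ee_pos"]
    t=-((yaw-toolyaw(s)+np.pi/2)%np.pi-np.pi/2)
    return np.round(M.T@d*100,2),round(t,3),"world d",np.round(d*100,2)
E
python3 - <<'E'
from h import *
from bench import r
d=pickle.load(open("c0.pkl","rb"))
def pt(i,cx,cy,ox,oy,s): return (i,ox+(cx+.5)/s-.5,oy+(cy+.5)/s-.5)
# model idx order: cyclic; top crop corners clockwise in image
T=lambda i,x,y:pt(i,x,y,370,186,5); S=lambda i,x,y:pt(i,x-400,y,293,333,5)
# top image: up=+x, right=-y.  corner A(top)=(200,47) B(right)=(280,122) C(bottom)=(178,243) D(left)=(84,178)
# side: image right~+x, up~+y(away)
tA,tB,tC,tD=(200,47),(280,122),(178,243),(82,178)
sc=[(516,25),(762,138),(692,297),(437,178)]
# find each side corner's correspondence by triangulation residual
for k in range(4):
    print(k,[round(tri(d,{"top":T(0,*tA)[1:],"side":S(0,*sc[k])[1:]})[1],1)] , tri(d,{"top":T(0,*tA)[1:],"side":S(0,*sc[k])[1:]})[0].round(3))
for name,t,s in [("dots",(191.7,145.7),(602.8,141))]:
    print(name,tri(d,{"top":T(0,*t)[1:],"side":S(0,*s)[1:]}))
best=[]
for k in range(4):
  for rev in(1,-1):
    for a in(.9,-.9,):
      o={"top":[T(i,*p) for i,p in enumerate((tA,tB,tC,tD))],"side":[S(i,*sc[(k+rev*i)%4]) for i in range(4)]}
      for sh in(rect(98,66)/1e3,rect(66,98)/1e3):
        best.append((*fit(d,o,sh,[.5,-.3,.04,a])[::-1],k,rev,sh[0,0]))
best.sort(key=lambda b:b[0]);print(best[:2])
# cake dots direction
dt=[(204,104),(231,128),(177,134),(206,158),(152,163),(180,187)]
ds=[(673,143),(651,193),(614,117),(591,166),(556,88),(532,139)]
for perm in (ds,):
  P=[tri(d,{"top":T(0,*a)[1:],"side":S(0,*b)[1:]}) for a,b in zip(dt,perm)]
  for p in P: print(p[0].round(4),round(p[1],2))
# liner & box
T=lambda i,x,y:pt(i,x,y-300,136,196,4); S=lambda i,x,y:pt(i,x-400,y-300,188,108,4)
L=dict(tl=((47,416),),bl=((52,503),),br=((184,491),))
X=lambda t,s:tri(d,{"top":T(0,*t)[1:],"side":S(0,*s)[1:]})
print("liner farleft",X((47,416),(512,382)) ,X((52,503),(512,382)),X((47,416),(603,363)))
for nm,t in (("bTL",(28,405)),("bTR",(340,374)),("bBR",(344,488)),("bBL",(35,516))):
  for s in ((494,372),(602,345),(712,560),(595,598)):
    p=X(t,s)
    if p[1]<1.5: print(nm,s,p[0].round(4),round(p[1],2))
E
```

```text
0 [np.float64(18.9)] [ 0.505 -0.326  0.122]
1 [np.float64(0.2)] [ 0.571 -0.353  0.039]
2 [np.float64(9.2)] [ 0.561 -0.369 -0.054]
3 [np.float64(29.1)] [ 0.488 -0.34   0.05 ]
dots (array([ 0.51437101, -0.34263391,  0.05042378]), np.float64(0.30258902314574243))
[(np.float64(0.9206907882002209), array([ 0.5154802 , -0.34174255,  0.03453488, -0.75357038]), 1, 1, np.float64(0.049)), (np.float64(0.9206907882023426), array([ 0.5154802 , -0.34174255,  0.03453488, -0.75357057]), 1, 1, np.float64(0.049))]
[ 0.5372 -0.3505  0.0511] 0.29
[ 0.5237 -0.3647  0.0501] 0.31
[ 0.5213 -0.3352  0.0497] 0.35
[ 0.5074 -0.35    0.0505] 0.29
[ 0.5051 -0.3202  0.0518] 0.3
[ 0.4914 -0.3349  0.0503] 0.16
liner farleft (array([0.47899251, 0.3830957 , 0.00434163]), np.float64(10.821455879371484)) (array([0.4494504 , 0.37769756, 0.00619248]), np.float64(0.5903268697450699)) (array([0.51204621, 0.38279303, 0.00384132]), np.float64(0.773456870213181))
bTL (602, 345) [0.5169 0.395  0.0094] 0.11
bTR (712, 560) [0.5339 0.1748 0.0095] 0.07
bBR (595, 598) [ 0.4575  0.1735 -0.0011] 1.07
bBL (494, 372) [0.44  0.389 0.008] 0.47
```

Measured values agree with the text:
- **Cake:** top at z 0.0505 (52 mm expected), centre (0.515, -0.342), yaw -0.755.
- **Box:** rim 221 x 77 mm at z of about 9 mm.
- **Liner:** centre about (0.484, 0.3335), surface at about 4–6 mm.

I'll move now, staying high.

```bash
python3 -m jog '[[-3.8,-2.4,0,0,0],[-3.8,-2.4,0,0,0],[-3.8,-2.4,0,0,0],[-3.8,-2.4,0,0,0],[-3.8,-2.4,0,0,0],[-3.8,-2.4,0,0,0],[-3.8,-2.4,0,0,0],[-3.8,-2.4,0,0,0],[-3.8,-2.4,0,0,0],[-3.8,-2.4,0,0,0]]'
cat > g.py <<'E'
import sys
from h import *
from bench import r
s=r.read_state();print(round(s["time"],2),np.round(s["ee_pos"],4),"yaw",round(toolyaw(s),3),"q",np.round(s["joint_positions"],2),"F",np.round(s["ft_force"],1),"w",round(s["width"],4),"tilt",np.round(R.from_quat(s["eef_rot"]).as_matrix()[:,2],3))
print(*go(s,*map(float,sys.argv[1:5])))
E
python3 g.py .515 -.342 -.755 .16
```

```text
time: 1.1
ee_pos: [0.5044, 0.1948, 0.2394]
eef_rot: [0.195, 0.981, -0.002, -0.003]
ft_force: [0.6, 0.5, 0.7]
width: 0.087
1.1 [0.5044 0.1948 0.2394] yaw 2.749 q [-0.67  0.15  0.24  1.7  -0.04  1.3   0.76] F [0.6 0.5 0.7] w 0.087 tilt [-0.007 -0.003 -1.   ]
[-21.55 -49.15   8.12] 0.363 world d [  1.06 -53.68  -7.94]
```

```bash
python3 -m jog '[[-1.9,-4.4,0,0,0],[-1.9,-4.4,0,0,0],[-1.9,-4.4,0,0,0],[-1.9,-4.4,0,0,0],[-1.9,-4.4,0,0,0],[-1.9,-4.4,0,0,0],[-1.9,-4.4,0,0,0],[-1.9,-4.4,0,0,0],[-1.9,-4.4,0,0,0],[-1.9,-4.4,0,0,0]]' >/dev/null
python3 g.py .515 -.342 -.755 .16
```

```text
2.1 [ 0.5099 -0.303   0.2394] yaw 2.751 q [-0.06  0.3   0.63  1.58 -0.17  1.32  1.78] F [ 0.1 -0.4  0.7] w 0.0872 tilt [-0.008 -0.003 -1.   ]
[-2.01 -3.37  7.95] 0.365 world d [ 0.51 -3.9  -7.94]
```

```bash
python3 -m jog '[[0,0,0,0.08,0],[0,0,0,0.08,0],[0,0,0,0.08,0],[0,0,0,0.08,0],[0,0,0,0.05,0],[0,0,0,0,0],[0,0,0,0,0],[0,0,0,0,0],[0,0,0,0,0],[0,0,0,0,0]]' >/dev/null
python3 g.py .515 -.342 -.755 .16
```

```text
3.1 [ 0.5047 -0.3127  0.2363] yaw 2.358 q [-0.09  0.32  0.69  1.58 -0.19  1.33  1.42] F [-0.   0.4 -0.1] w 0.087 tilt [-0.015 -0.006 -1.   ]
[-2.85 -1.23  7.63] -0.029 world d [ 1.03 -2.93 -7.63]
```

```bash
python3 -m jog '[[-0.7,-0.3,1.5,-0.03,0],[-0.7,-0.3,1.5,0,0],[-0.7,-0.3,1.5,0,0],[-0.7,-0.3,1.5,0,0],[0,0,1.5,0,0],[0,0,0,0,0],[0,0,0,0,0],[0,0,0,0,0],[0,0,0,0,0],[0,0,0,0,0]]' >/dev/null
python3 g.py .515 -.342 -.755 .034
python3 - <<'E'
from h import *
from bench import r
d={n:r.camera(n) for n in("top","side")};pickle.dump(d,open("c1.pkl","wb"))
# expected mould outline overlay on both + tub rim guess
o=[]
for n,(x,y,w,h) in {"top":(340,160,130,97),"side":(250,300,160,120)}.items():
    im=d[n]["pixels"][:,:,::-1].copy();k=5 if n=="top" else 4
    big=cv2.resize(im[y:y+h,x:x+w],None,fx=400/w,fy=400/w,interpolation=cv2.INTER_CUBIC)[:300];o.append(np.pad(big,((0,300-big.shape[0]),(0,0),(0,0))))
a=np.hstack(o);b=cv2.resize(d["top"]["pixels"][150:270,240:400,::-1],(400,300));c=cv2.resize(d["side"]["pixels"][180:300,220:380,::-1],(400,300))
cv2.imwrite("pics/m1.png",np.vstack([a,np.hstack([b,c])]))
E
```

```text
4.1 [ 0.5168 -0.3426  0.1569] yaw 2.388 q [-0.    0.45  0.66  1.61 -0.28  1.2   1.53] F [ 0.2 -0.1 -0. ] w 0.0871 tilt [-0.014 -0.006 -1.   ]
[ 0.09  0.1  12.29] 0.001 world d [ -0.18   0.06 -12.29]
```

View pics/m1.png

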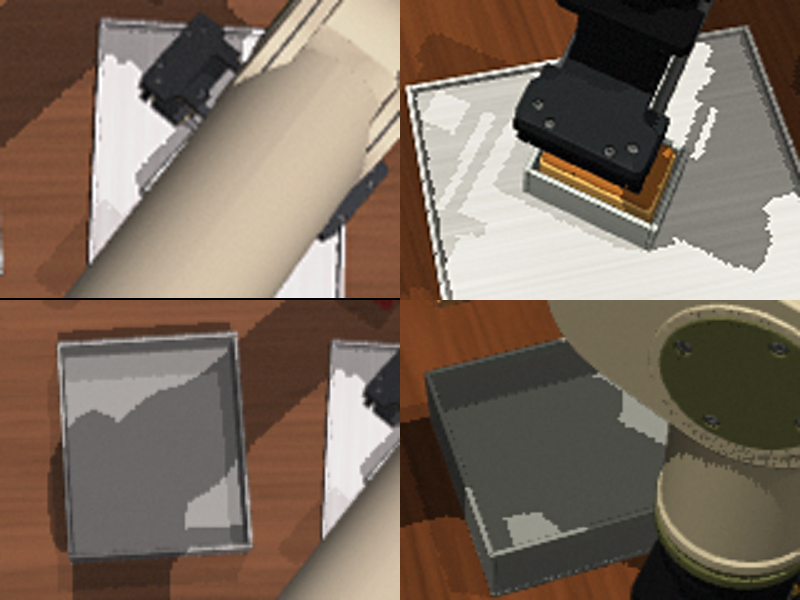

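The gripper straddles the mould squarely in the side view. The tub rim (lower left) is clear and its inside is empty. Descending.

```bash
python3 -m jog '[[0.1,0.1,1.5,0,0],[0,0,1.5,0,0],[0,0,1.5,0,0],[0,0,1.5,0,0],[0,0,1.2,0,0],[0,0,1,0,0],[0,0,0.8,0,0],[0,0,0.7,0,0],[0,0,0,0,0],[0,0,0,0,0]]' >/dev/null
python3 g.py .515 -.342 -.755 .034
```

```text
5.2 [ 0.5143 -0.3412  0.0496] yaw 2.388 q [ 0.04  0.56  0.61  1.7  -0.35  1.01  1.59] F [ 0.2 -0.4  0.1] w 0.0871 tilt [-0.017 -0.005 -1.   ]
[-0.12  0.02  1.56] 0.001 world d [ 0.07 -0.08 -1.56]
```

```bash
python3 -m jog '[[-0.1,0,0.8,0,0],[0,0,0.7,0,0],[0,0,0,0,0.1],[0,0,0,0,0.2],[0,0,0,0,0.25],[0,0,0,0,0.3],[0,0,0,0,1],[0,0,0,0,1],[0,0,0,0,1],[0,0,0,0,1]]' 15 >/dev/null
python3 g.py .515 -.342 -.755 .034
```

```text
6.2 [ 0.5157 -0.3424  0.0348] yaw 2.388 q [ 0.05  0.59  0.6   1.7  -0.37  0.98  1.6 ] F [ 0.1  0.3 -0.8] w 0.0656 tilt [-0.014 -0.006 -1.   ]
[ 0.08 -0.02  0.08] 0.001 world d [-0.07  0.04 -0.08]
```

```bash
python3 -m jog '[[0,0,-0.3,0,1],[0,-0.01,-0.6,0,1],[0,-0.01,-0.8,0,1],[0,-0.01,-0.8,0,1],[0,-0.01,-0.8,0,1],[0,-0.01,-0.8,0,1],[0,-0.01,-0.8,0,1],[0,-0.01,-0.8,0,1],[0,-0.01,-0.8,0,1],[0,-0.01,-0.8,0,1]]' 15 >/dev/null
python3 g.py .515 -.342 -.755 .034
```

```text
7.2 [ 0.5161 -0.3427  0.1145] yaw 2.388 q [ 0.01  0.49  0.65  1.65 -0.3   1.12  1.55] F [ 0.3 -0.8 -1.7] w 0.0661 tilt [-0.014 -0.006 -1.   ]
[0.08 0.09 8.05] 0.001 world d [-0.11  0.07 -8.05]
```

```bash
python3 -m jog '[[0,0,-1,0,1],[0,0,-1,0,1],[0,0,-1,0,1],[0,0,-1,0,1],[0,0,-1,0,1],[0,0,-1,0,1],[0,0,-1,0,1],[0,0,-1,0,1],[0,0,0,0,1],[0,0,0,0,1]]' 15 >/dev/null
python3 - <<'E'
from h import *
from bench import r
d=pickle.load(open("c0.pkl","rb"))
# tub rim corners (z=.06), top view crop: origin 240,150 x2.5
c=[(58,340-300),(237,332-300),(252,549-300),(70,558-300)]
o={"top":[(i,240+(x+.5)/2.5-.5,150+(y+.5)/2.5-.5) for i,(x,y) in zip((3,0,1,2),c)]}
# world: top-left=+x,+y
sh=rect(240,200)/1e3; o={"top":[(i,u,v) for i,(_,u,v) in zip((0,1,2,3),o["top"])]}
q,e=fit(d,o,sh,[.5,-.04,.06,0],z=.06);print("tub",q.round(4),e)
E
python3 g.py .52 -.05 -.755 .2
python3 - <<'E'
from bench import r
import cv2
c=r.camera("side")["pixels"][:,:,::-1];cv2.imwrite("pics/s2.png",c)
E
```

```text
tub [ 0.5401 -0.052   0.1157  0.0302] 0.4828234932689454
8.2 [ 0.5176 -0.3425  0.2035] yaw 2.388 q [-0.02  0.41  0.68  1.56 -0.25  1.28  1.52] F [-0.9 -0.9 -0.4] w 0.0659 tilt [-0.012 -0.007 -1.   ]
[19.85 21.49  0.14] 0.001 world d [ 0.24 29.25 -0.35]
```

View pics/s2.png

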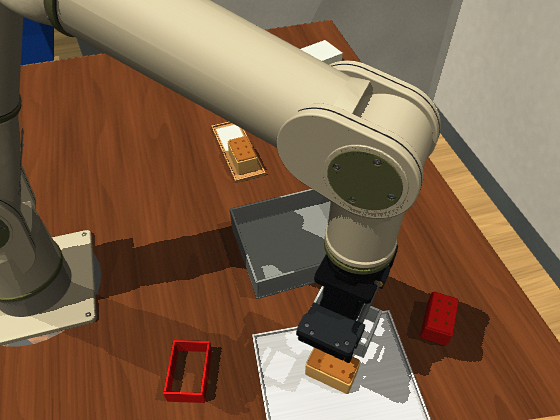

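The cake is standing alone on the sheet at pixel (332,372), the mould is in the jaws, and the tub centre is at (0.540, -0.052). Carrying the mould over.

```bash
python3 -m jog '[[1.2,1.5,0,0,1],[2.3,2.8,0,0,1],[2.3,2.8,0,0,1],[2.3,2.8,0,0,1],[2.3,2.8,0,0,1],[2.3,2.8,0,0,1],[2.3,2.8,0,0,1],[2,2.4,0,0,1],[1.2,1.5,0,0,1],[0,0,0,0,1]]' 15 >/dev/null
python3 g.py .54 -.052 -.755 .0375
```

```text
9.25 [ 0.5341 -0.0455  0.195 ] yaw 2.385 q [-0.5   0.19  0.56  1.77 -0.1   1.22  0.9 ] F [-0.9  0.2 -0.8] w 0.0659 tilt [-0.02  -0.008 -1.   ]
[-1.02  0.25 15.74] -0.001 world d [  0.59  -0.65 -15.75]
```

```bash
python3 -m jog '[[-0.5,0.1,1.6,0,1],[-0.5,0.1,1.6,0,1],[0,0,1.6,0,1],[0,0,1.6,0,1],[0,0,1.6,0,1],[0,0,1.6,0,1],[0,0,1.4,0,1],[0,0,1.2,0,1],[0,0,1,0,1],[0,0,0.6,0,1]]' 15 >/dev/null
python3 g.py .54 -.052 -.755 .0365
```

```text
10.25 [ 0.5387 -0.0598  0.0496] yaw 2.38 q [-0.42  0.4   0.52  1.89 -0.22  0.94  1.01] F [ 0.1 -0.3 -0.9] w 0.066 tilt [-0.022 -0.012 -1.   ]
[0.43 0.68 1.3 ] -0.007 world d [ 0.13  0.78 -1.31]
```

```bash
python3 -m jog '[[0,0,0.4,0,1],[0,0,0.4,0,1],[0,0,0.3,0,1],[0,0,0.1,0,1],[0,0,0,0,1],[0,0,0,0,1],[0,0,0,0,1],[0,0,0,0,1],[0,0,0,0,1],[0,0,0,0,1]]' 15 >/dev/null
python3 g.py .54 -.052 -.755 .0358
```

```text
11.25 [ 0.5397 -0.0598  0.0379] yaw 2.38 q [-0.41  0.41  0.51  1.89 -0.24  0.91  1.02] F [-0.4 -0.2 -1.7] w 0.0661 tilt [-0.019 -0.011 -1.   ]
[0.51 0.59 0.2 ] -0.006 world d [ 0.03  0.78 -0.21]
```

```bash
python3 -m jog '[[0,0,0.1,0,1],[0,0,0.1,0,1],[0,0,0,0,0.25],[0,0,0,0,0.2],[0,0,0,0,0.1],[0,0,0,0,0],[0,0,0,0,0],[0,0,0,0,0],[0,0,0,0,0],[0,0,0,0,0]]' 15 >/dev/null
python3 g.py .54 -.052 -.755 .2
```

```text
12.25 [ 0.54   -0.0598  0.036 ] yaw 2.38 q [-0.41  0.42  0.51  1.9  -0.24  0.91  1.02] F [ 0.3  0.1 -0.6] w 0.0866 tilt [-0.018 -0.011 -1.   ]
[  0.63   0.23 -16.41] -0.006 world d [ 0.    0.78 16.4 ]
```

```bash
python3 -m jog '[[0,0,-0.6,0,0],[0,0,-1.5,0,0],[0,0,-2,0,0],[0,0,-2,0,0],[0,0,-2,0,0],[0,0,-2,0,0],[0,0,-2,0,0],[0,0,-2,0,0],[0,0,-2,0,0],[0,0,-1,0,0]]' >/dev/null
python3 g.py .515 -.342 -.755 .2
```

```text
13.25 [ 0.5427 -0.0594  0.2229] yaw 2.377 q [-0.49  0.19  0.57  1.72 -0.1   1.28  0.92] F [ 0.3  1.1 -0.7] w 0.0874 tilt [-0.015 -0.011 -1.   ]
[-17.56 -22.28   2.65] -0.009 world d [ -2.77 -28.26  -2.29]
```

```bash
cat > mont.py <<'E'
import sys
from h import *
from bench import r
d={n:r.camera(n) for n in("top","side")};pickle.dump(d,open(sys.argv[1]+".pkl","wb"))
def crop(n,x,y,w,h): return cv2.resize(d[n]["pixels"][y:y+h,x:x+w,::-1],(400,300),interpolation=cv2.INTER_CUBIC)
b=[crop(*(int(v) if v.isdigit() else v for v in a.split(","))) for a in sys.argv[2:6]]
cv2.imwrite(f"pics/{sys.argv[1]}.png",np.vstack([np.hstack(b[:2]),np.hstack(b[2:])]))
E
python3 mont.py c3 top,370,186,80,60 side,293,333,80,60 top,230,150,160,120 side,190,180,200,150
```

```text
(no output)
```

View pics/c3.png

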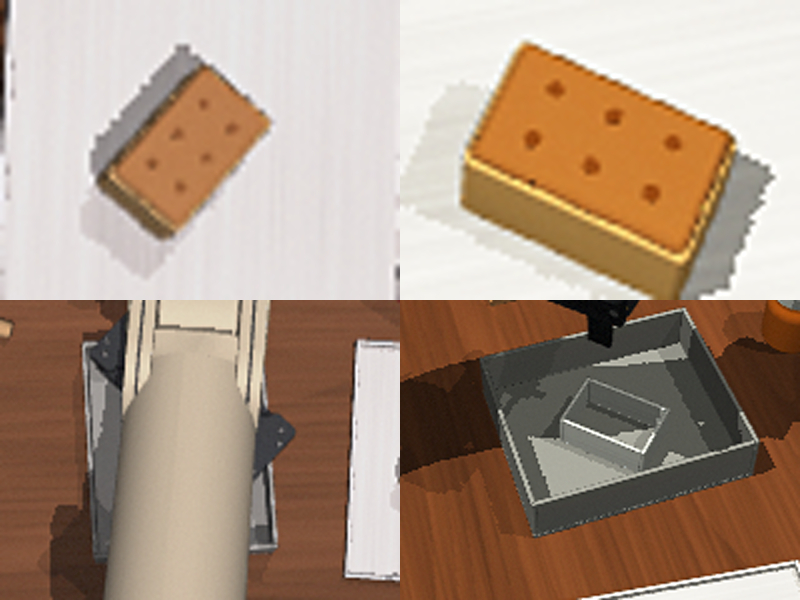

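The dots are at the same pixels as before, so the cake did not move. The mould lies flat in the tub. Moving back above the cake.

```bash
python3 -m jog '[[-1.2,-1.5,0,-0.01,0],[-2.3,-2.9,0,0,0],[-2.3,-2.9,0,0,0],[-2.3,-2.9,0,0,0],[-2.3,-2.9,0,0,0],[-2.3,-2.9,0,0,0],[-2.3,-2.9,0,0,0],[-1.5,-2,0,0,0],[-1,-1.3,0,0,0],[0,0,0,0,0]]' >/dev/null
python3 g.py .5144 -.3426 -.755 .12
```

```text
14.35 [ 0.5134 -0.3484  0.2153] yaw 2.392 q [-0.02  0.41  0.71  1.53 -0.25  1.32  1.53] F [-0.9 -0.3 -0.7] w 0.0869 tilt [-0.028 -0.008 -1.   ]
[0.18 0.74 9.52] 0.006 world d [ 0.1   0.58 -9.53]
```

```bash
python3 -m jog '[[0.1,0.3,1.2,0,0],[0.1,0.3,1.2,0,0],[0,0.1,1.2,0,0],[0,0,1.2,0,0],[0,0,1.2,0,0],[0,0,1.2,0,0],[0,0,1.2,0,0],[0,0,1.1,0,0],[0,0,0,0,0],[0,0,0,0,0]]' >/dev/null
python3 g.py .5144 -.3426 -.755 .044
```

```text
15.35 [ 0.5142 -0.3357  0.1079] yaw 2.398 q [-0.01  0.5   0.66  1.65 -0.31  1.12  1.56] F [-0.6 -0.5 -0.4] w 0.087 tilt [-0.032 -0.004 -0.999]
[-0.62 -0.33  6.39] 0.011 world d [ 0.02 -0.69 -6.39]
```

```bash
python3 -m jog '[[-0.2,-0.1,0.8,0.01,0],[-0.2,-0.1,0.8,0,0],[-0.2,-0.1,0.8,0,0],[0,0,0.8,0,0],[0,0,0.8,0,0],[0,0,0.8,0,0],[0,0,0.5,0,0],[0,0,0,0,0],[0,0,0,0,0],[0,0,0,0,0]]' >/dev/null
python3 g.py .5144 -.3426 -.755 .044
```

```text
16.35 [ 0.5154 -0.3435  0.0511] yaw 2.386 q [ 0.03  0.58  0.63  1.68 -0.36  1.03  1.59] F [-0.8 -0.   0.2] w 0.0872 tilt [-0.031 -0.005 -1.   ]
[0.13 0.01 0.71] -0.0 world d [-0.1   0.09 -0.71]
```

```bash
python3 -m jog '[[0.1,0,0.5,0,0],[0,0,0.2,0,0.2],[0,0,0,0,0.3],[0,0,0,0,0.35],[0,0,0,0,0.38],[0,0,0,0,0.41],[0,0,0,0,0.44],[0,0,0,0,0.6],[0,0,0,0,1],[0,0,0,0,1]]' 5 >/dev/null
python3 g.py .5144 -.3426 -.755 .044
```

```text
17.35 [ 0.515  -0.343   0.0445] yaw 2.386 q [ 0.03  0.59  0.62  1.69 -0.37  1.02  1.59] F [-0.5 -0.2 -0. ] w 0.0523 tilt [-0.029 -0.005 -1.   ]
[ 0.07 -0.01  0.05] -0.0 world d [-0.06  0.04 -0.05]
```

```bash
python3 -m jog '[[0,0,0,0,1],[0,0,-0.2,0,1],[0,0,-0.4,0,1],[0,0,-0.6,0,1],[0,0,-0.6,0,1],[0,0,-0.6,0,1],[0,0,-0.6,0,1],[0,0,-0.6,0,1],[0,0,-0.4,0,1],[0,0,0,0,1]]' 5 >/dev/null
python3 g.py .5144 -.3426 -.755 .2;python3 mont.py c4 top,370,186,80,60 side,273,303,120,90 top,136,196,100,75 side,188,108,100,75
```

```text
18.35 [ 0.5163 -0.3428  0.0885] yaw 2.386 q [ 0.01  0.53  0.65  1.66 -0.33  1.09  1.57] F [ 0.3 -0.1 -2.5] w 0.0525 tilt [-0.029 -0.005 -1.   ]
[  0.34  -0.38 -11.14] -0.0 world d [-0.19  0.02 11.15]
```

View pics/c4.png

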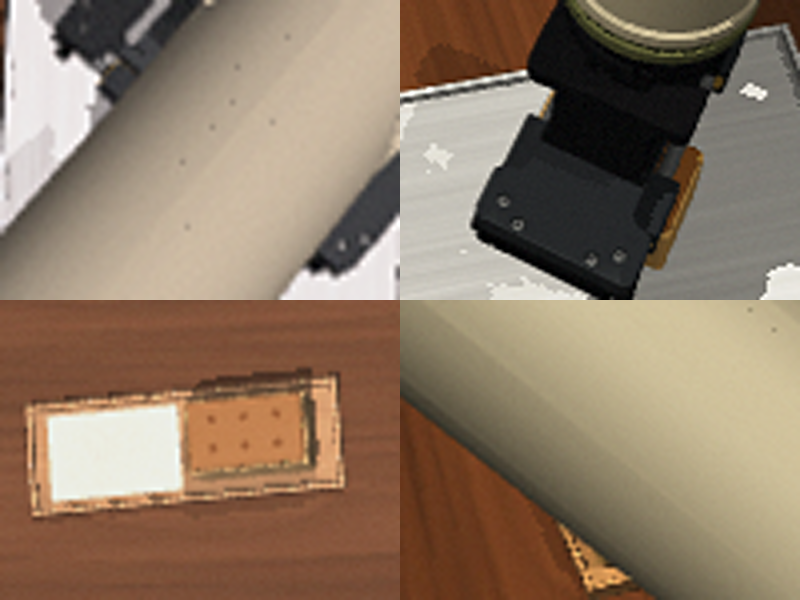

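The cake is held clear of the sheet (width 52.5 mm, weight felt). The liner is unshadowed in the top crop, with corners (47,415), (180,403), (183,491) and (52,502). I'll refine the target from these.

```bash
python3 - <<'E'
from h import *
d=pickle.load(open("c0.pkl","rb"))
T=lambda i,x,y:(i,136+(x+.5)/4-.5,196+(y-300+.5)/4-.5); S=lambda i,x,y:(i,188+(x-400+.5)/4-.5,108+(y-300+.5)/4-.5)
top=[T(3,47,415),T(0,180,403),T(1,183,491),T(2,52,502)]
# model x along world -y: length toward right in image; idx0=(+L,+W) 1=(+L,-W)...
x0=[.484,.333,.005,-1.49]
print("liner top",fit(d,{"top":top},rect(92,60)/1e3,x0,z=.005))
print("liner both",fit(d,{"top":top,"side":[S(3,603,363),S(2,512,382)]},rect(92,60)/1e3,x0))
bt=[T(3,28,405),T(0,340,374),T(1,344,488),T(2,35,516)];bs=[S(3,602,345),S(0,712,560),S(1,595,598),S(2,494,372)]
q,e=fit(d,{"top":bt,"side":bs},rect(220,78)/1e3,[.487,.283,.01,-1.49]);print("box",q,e)
print("place",q[:2]-.05*np.array([np.cos(q[3]),np.sin(q[3])]))
A=lambda t,s:tri(d,{"top":T(0,*t)[1:],"side":S(0,*s)[1:]})
for t,s in (((211,419),(622,432)),((277,413),(656,477)),((212,449),(599,462))):print("dot",A(t,s))
t=np.mean([(211,419),(243,416),(277,413),(212,449),(245,446),(277,442)],0)
c=d["top"];s=least_squares(lambda X:proj(c,np.array([[*X,.053]]))[0]-T(0,*t)[1:],[.49,.23]);print("packed",s.x)
E
python3 g.py .484 .3335 -1.49 .2
```

```text
liner top (array([ 0.48248   ,  0.33376614,  0.005     , -1.50876707]), np.float64(0.34809722253904524))
liner both (array([ 0.4831356 ,  0.33347712,  0.00591068, -1.52219092]), np.float64(0.4648863304564746))
box [ 0.48711813  0.28313109  0.00648899 -1.4938688 ] 0.5916545755046935
place [0.48327554 0.33298322]
dot (array([0.49925464, 0.25800379, 0.05038747]), np.float64(0.34312441975313845))
dot (array([0.50635145, 0.21264208, 0.04997536]), np.float64(1.773855984354043))
dot (array([0.48289082, 0.26163921, 0.02651815]), np.float64(0.7853833515304984))
packed [0.48925124 0.23484843]
18.45 [ 0.516  -0.3426  0.0879] yaw 2.386 q [ 0.01  0.53  0.65  1.66 -0.33  1.09  1.57] F [ 0.7  0.2 -0.8] w 0.0523 tilt [-0.03  -0.005 -1.   ]
[ 48.87  46.77 -11.46] 0.735 world d [-3.2  67.61 11.21]
```

```bash
python3 -m jog '[[0,0,-0.6,0,1],[0,0,-1.2,0,1],[0,0,-1.2,0,1],[0,0,-1.2,0,1],[0,0,-1.2,0,1],[0,0,-1.2,0,1],[0,0,-1.2,0,1],[0,0,-1.2,0,1],[0,0,-1.2,0,1],[0,0,-0.6,0,1]]' 5 >/dev/null
python3 g.py .4832 .3333 -1.50 .2
python3 -m jog '[[0.5,0.5,0,0.03,1],[0.5,0.5,0,0.07,1],[0.5,0.5,0,0.07,1],[0.5,0.5,0,0.07,1],[0.5,0.5,0,0.07,1],[0.5,0.5,0,0.07,1],[0.5,0.5,0,0.07,1],[0.5,0.5,0,0.07,1],[0.5,0.5,0,0.05,1],[0.5,0.5,0,0.02,1]]' 5 >/dev/null
python3 g.py .4832 .3333 -1.50 .2
```

```text
19.45 [ 0.5193 -0.3421  0.2056] yaw 2.386 q [-0.03  0.42  0.7   1.54 -0.26  1.3   1.52] F [-0.1 -0.3 -1.3] w 0.052 tilt [-0.03  -0.005 -1.   ]
[48.92 46.7   0.32] 0.744 world d [-3.61 67.54 -0.56]
20.45 [ 0.5363 -0.2737  0.2071] yaw 1.769 q [-0.24  0.4   0.81  1.59 -0.28  1.3   0.81] F [ 0.2 -0.2 -1.5] w 0.0527 tilt [-0.031 -0.005 -1.   ]
[60.55  6.79  0.58] 0.128 world d [-5.31 60.7  -0.71]
```

Width is still 52 mm, so the grip is steady. On toward the box.

```bash
python3 -m jog '[[1.5,0.2,0,0.04,1],[2.5,0.3,0,0.04,1],[3,0.3,0,0.03,1],[3,0.1,0,0.02,1],[3,0.1,0,0,1],[3,0.1,0,0,1],[3,0.1,0,0,1],[3,0.1,0,0,1],[3,0.1,0,0,1],[3,0.1,0,0,1]]' 5 >/dev/null
python3 g.py .4832 .3333 -1.50 .2
```

```text
21.45 [0.5256 0.0131 0.2066] yaw 1.626 q [-0.78  0.19  0.75  1.78 -0.13  1.26  0.06] F [ 0.2  0.3 -1.6] w 0.0522 tilt [-0.033 -0.007 -0.999]
[32.2  -2.46  0.59] -0.016 world d [-4.24 32.02 -0.66]
```

```bash
python3 -m jog '[[3,0,0,0,1],[3,0,0,0,1],[3,0,0,0,1],[3,0,0,0,1],[3,0,0,0,1],[3,0,0,0,1],[2.5,0,0,0,1],[2,0,0,0,1],[1.5,0,0,0,1],[1,0,0,0,1]]' 5 >/dev/null
python3 g.py .4832 .3333 -1.50 .2
```

```text
22.45 [0.509  0.2759 0.2067] yaw 1.628 q [-1.05  0.31  0.59  1.64 -0.19  1.29 -0.37] F [ 0.3  0.5 -1.8] w 0.0523 tilt [-0.035 -0.006 -0.999]
[ 5.88 -2.22  0.72] -0.013 world d [-2.58  5.74 -0.67]
```

```bash
python3 -m jog '[[0.9,-0.4,0,-0.01,1],[0.9,-0.4,0,0,1],[0.9,-0.4,0,0,1],[0.9,-0.4,0,0,1],[0.9,-0.3,0,0,1],[0.6,-0.2,0,0,1],[0.3,0,0,0,1],[0,0,0,0,1],[0,0,0,0,1],[0,0,0,0,1]]' 5 >/dev/null
python3 g.py .4832 .3333 -1.50 .12
```

```text
23.45 [0.4832 0.3307 0.2074] yaw 1.636 q [-1.12  0.32  0.56  1.62 -0.19  1.29 -0.46] F [-0.6  0.  -1.2] w 0.0525 tilt [-0.035 -0.007 -0.999]
[0.31 0.32 8.73] -0.005 world d [-0.    0.26 -8.74]
```

```bash
python3 -m jog '[[0,0,0.6,0,1],[0.1,0.1,1.2,0,1],[0.1,0.1,1.4,0,1],[0.1,0.1,1.4,0,1],[0,0,1.4,0,1],[0,0,1.2,0,1],[0,0,0.9,0,1],[0,0,0.5,0,1],[0,0,0,0,1],[0,0,0,0,1]]' 5 >/dev/null
python3 g.py .4832 .3333 -1.50 .06;python3 mont.py c5 top,116,186,120,90 side,168,88,120,90 top,0,0,560,420 side,0,0,560,420
```

```text
24.45 [0.4826 0.3316 0.1116] yaw 1.635 q [-1.1   0.41  0.53  1.72 -0.24  1.11 -0.42] F [ 1.  -1.  -0.8] w 0.0524 tilt [-0.037 -0.01  -0.999]
[0.2  0.26 5.15] -0.007 world d [ 0.06  0.17 -5.16]
```

View pics/c5.png

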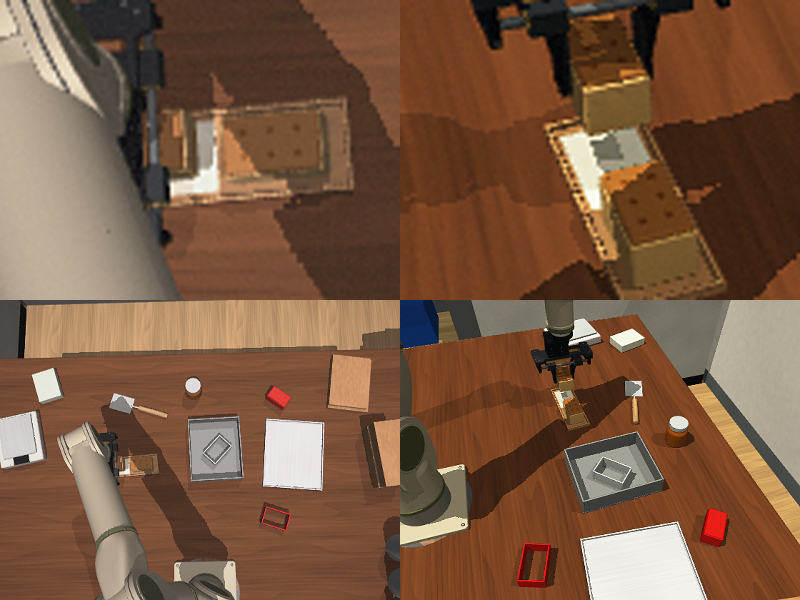

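The cake hangs upright above the liner with a clear gap to the packed cake. Visible edges are its right end at about (195,145) in the top crop and its front face at (575–652, 75–130) in the side crop. I'll check these against the predicted corners.

```bash
python3 - <<'E'
from h import *
d=pickle.load(open("c5.pkl","rb"))
a=1.635-np.pi;Rm=np.array([[np.cos(a),np.sin(a)],[-np.sin(a),np.cos(a)]])
for h in(.0711,.1191):
  P=np.c_[(rect(84,52)/1e3)[:2]@Rm+[.4826,.3316],[h,h]]
  print(h,"top",((proj(d["top"],P)-[116,186]+.5)*400/120).round(),"side",((proj(d["side"],P)-[168,88]+.5)*400/120+[400,0]).round())
E
```

```text
0.0711 top [[197. 115.]
 [201. 178.]] side [[655. 124.]
 [587. 140.]]
0.1191 top [[184. 106.]
 [188. 171.]] side [[651.  72.]
 [581.  87.]]
```

```bash
python3 -m jog '[[0.1,0.1,0.8,0,1],[0.1,0.1,0.8,0,1],[0,0.1,0.8,0,1],[0,0,0.8,0,1],[0,0,0.8,0,1],[0,0,0.6,0,1],[0,0,0.4,0,1],[0,0,0,0,1],[0,0,0,0,1],[0,0,0,0,1]]' 5 >/dev/null
python3 g.py .4832 .3333 -1.50 .047
```

```text
25.55 [0.4842 0.3339 0.0578] yaw 1.635 q [-1.08  0.49  0.51  1.75 -0.29  1.02 -0.39] F [-0.2  0.9 -1.5] w 0.0523 tilt [-0.036 -0.009 -0.999]
[-0.05 -0.06  1.08] -0.007 world d [-0.1  -0.06 -1.08]
```

```bash
python3 -m jog '[[-0.1,-0.1,0.3,0,1],[0,0,0.3,0,1],[0,0,0.2,0,1],[0,0,0.1,0,1],[0,0,0.1,0,1],[0,0,0,0,1],[0,0,0,0,1],[0,0,0,0,1],[0,0,0,0,1],[0,0,0,0,1]]' 5
python3 g.py .4832 .3333 -1.50 .047;python3 mont.py c6 top,116,186,120,90 side,168,88,120,90 side,193,108,80,60 top,136,196,100,75
```

```text
time: 26.55
ee_pos: [0.4833, 0.333, 0.0479]
eef_rot: [0.684, 0.729, -0.015, -0.01]
ft_force: [-0.1, -0.4, -1.2]
width: 0.0522
26.55 [0.4833 0.333  0.0479] yaw 1.635 q [-1.07  0.49  0.5   1.76 -0.29  1.   -0.39] F [-0.1 -0.4 -1.2] w 0.0522 tilt [-0.035 -0.008 -0.999]
[ 0.03 -0.    0.09] -0.007 world d [-0.01  0.03 -0.09]
```

View pics/c6.png

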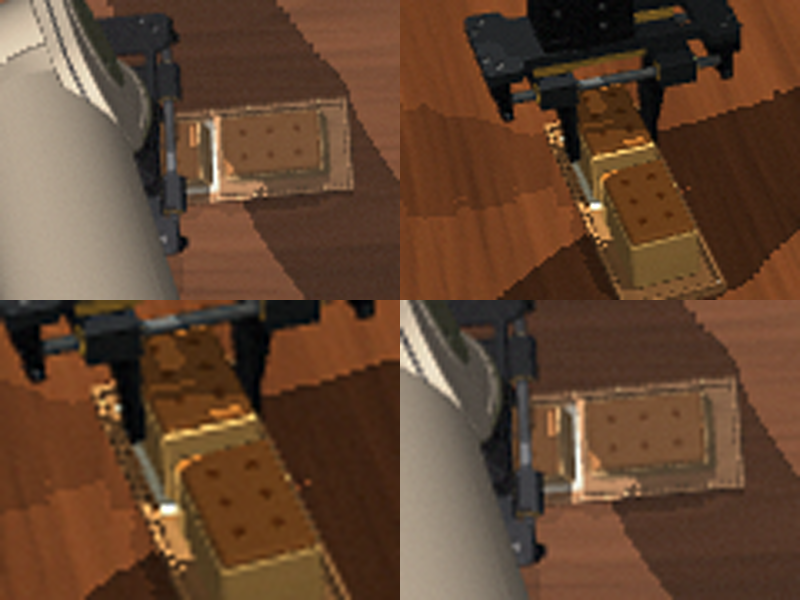

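The cake is in line with the packed cake, and the gap with white liner is visible at (210,150) in the top crop. About 2 mm remain. I'll lower it, check for contact, then release.

```bash
python3 -m jog '[[0,0,0.1,0,1],[0,0,0.05,0,1],[0,0,0.05,0,1],[0,0,0,0,1],[0,0,0,0,1],[0,0,0,0,1],[0,0,0,0,1],[0,0,0,0,1],[0,0,0,0,1],[0,0,0,0,1]]' 5
for i in 1 2 3;do python3 g.py .4832 .3333 -1.50 .047|head -1|cut -c1-200;done
```

```text
time: 27.65
ee_pos: [0.4832, 0.333, 0.0459]
eef_rot: [0.684, 0.729, -0.015, -0.01]
ft_force: [0.5, -0.0, -0.6]
width: 0.0523
27.65 [0.4832 0.333  0.0459] yaw 1.635 q [-1.07  0.5   0.5   1.76 -0.29  0.99 -0.39] F [ 0.5 -0.  -0.6] w 0.0523 tilt [-0.035 -0.008 -0.999]
27.65 [0.4832 0.333  0.0459] yaw 1.635 q [-1.07  0.5   0.5   1.76 -0.29  0.99 -0.39] F [ 0.5 -0.  -0.6] w 0.0523 tilt [-0.035 -0.008 -0.999]
27.65 [0.4832 0.333  0.0459] yaw 1.635 q [-1.07  0.5   0.5   1.76 -0.29  0.99 -0.39] F [ 0.5 -0.  -0.6] w 0.0523 tilt [-0.035 -0.008 -0.999]
```

```bash
python3 -m jog '[[0,0,0.05,0,1],[0,0,0,0,1],[0,0,0,0,1],[0,0,0,0,0.39],[0,0,0,0,0.38],[0,0,0,0,0.35],[0,0,0,0,0.3],[0,0,0,0,0.2],[0,0,0,0,0.1],[0,0,0,0,0]]' 5
python3 -m jog '[[0,0,0,0,0],[0,0,-0.3,0,0],[0,0,-0.6,0,0],[0,0,-1,0,0],[0,0,-1.5,0,0],[0,0,-1.5,0,0],[0,0,-2,0,0],[0,0,-2,0,0],[0,0,-2,0,0],[0,0,-2,0,0]]'
```

```text
time: 28.65
ee_pos: [0.4836, 0.3334, 0.0459]
eef_rot: [0.684, 0.729, -0.014, -0.01]
ft_force: [-0.4, 0.2, 0.0]
width: 0.0773
time: 29.65
ee_pos: [0.4882, 0.3336, 0.1857]
eef_rot: [0.684, 0.729, -0.014, -0.01]
ft_force: [0.4, 0.6, 0.4]
width: 0.0868
```

```bash
python3 -m jog '[[1,0,-2,0,0],[2,-1.5,-2,0,0],[2.5,-2,-1,0,0],[2.5,-2.5,0,0,0],[2.5,-2.5,0,0,0],[2.5,-2.5,0,0,0],[2.5,-2.5,0,0,0],[2.5,-2.5,0,0,0],[2.5,-2.5,0,0,0],[1,-1,0,0,0]]'
python3 mont.py c7 top,136,196,100,75 side,188,108,100,75 top,0,0,560,420 side,0,0,560,420
```

```text
time: 30.65
ee_pos: [0.2809, 0.5414, 0.264]
eef_rot: [0.689, 0.725, -0.003, -0.011]
ft_force: [0.6, 0.6, -0.3]
width: 0.0867
```

View pics/c7.png

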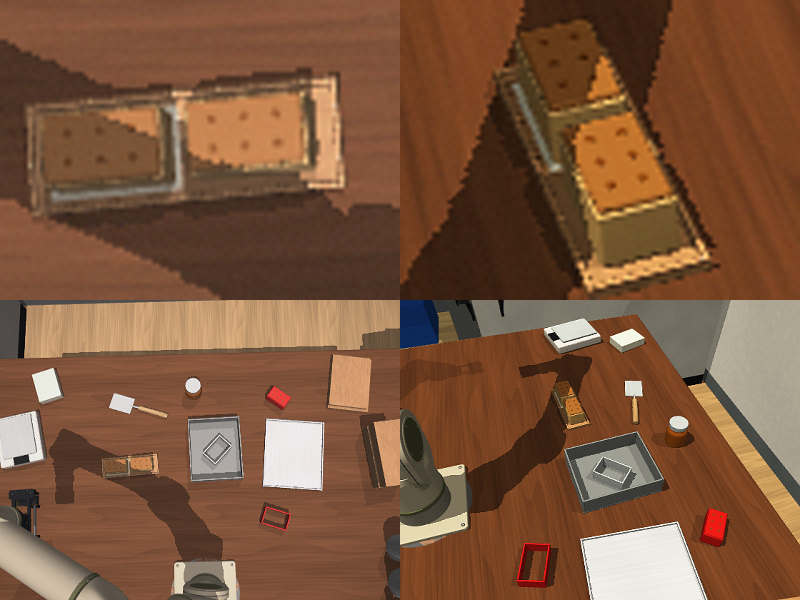

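```bash
python3 - <<'E'
from h import *
d=pickle.load(open("c7.pkl","rb"));c=d["top"]
g=lambda t:least_squares(lambda X:proj(c,np.array([[*X,.053]]))[0]-(136+(t[0]+.5)/4-.5,196+(t[1]+.5)/4-.5),[.49,.23]).x
pl=[g(t) for t in[(68,133),(101,129),(137,127),(68,162),(101,158),(135,154)]]
pk=[g(t) for t in[(212,119),(243,116),(276,113),(212,149),(244,146),(277,142)]]
for n,P in(("placed",pl),("packed",pk)):
  P=np.array(P);v=P[2]-P[0]+P[5]-P[3];print(n,P.mean(0).round(4),"yaw",round(np.arctan2(v[1],v[0]),3))
S=lambda x,y:(188+(x+.5)/4-.5,108+(y+.5)/4-.5)
for t,s in(((137,127),(200,62)),((68,133),(184,27))):
  print(tri(d,{"top":(136+(t[0]+.5)/4-.5,196+(t[1]+.5)/4-.5),"side":S(*s)}))
E
```

```text
placed [0.4826 0.3322] yaw -1.491
packed [0.4893 0.235 ] yaw -1.493
(array([0.49513215, 0.30447701, 0.06894491]), np.float64(1.3813873329634987))
(array([0.49442858, 0.35366283, 0.05899422]), np.float64(1.706488389368019))
```

Centre and yaw agree with the liner to about 1 mm. The two quick dot heights disagree (residuals of 1.4–1.7 px), so I'll overlay the predicted cake box on both views to verify it stands flat.

```bash
python3 - <<'E'
from h import *
d=pickle.load(open("c7.pkl","rb"));o=[]
a=-1.491;Rm=np.array([[np.cos(a),np.sin(a)],[-np.sin(a),np.cos(a)]])
for n,x,y in(("top",132,206),("side",200,100)):
  k=400/60;im=cv2.resize(d[n]["pixels"][y:y+45,x:x+60,::-1],(400,300),interpolation=cv2.INTER_CUBIC);raw=im.copy()
  im=cv2.convertScaleAbs(im,alpha=1.6);raw=im.copy()
  for h,col in((.005,(255,255,0)),(.053,(0,255,0))):
    P=np.c_[rect(84,52)/1e3@Rm+[.4826,.3322],[h]*4];q=((proj(d[n],P)-[x,y]+.5)*k).astype(int);cv2.polylines(im,[q],True,col,1)
  o.append(np.vstack([raw,im]))
cv2.imwrite("pics/ov.png",np.hstack(o))
E
```

```text
(no output)
```

View pics/ov.png

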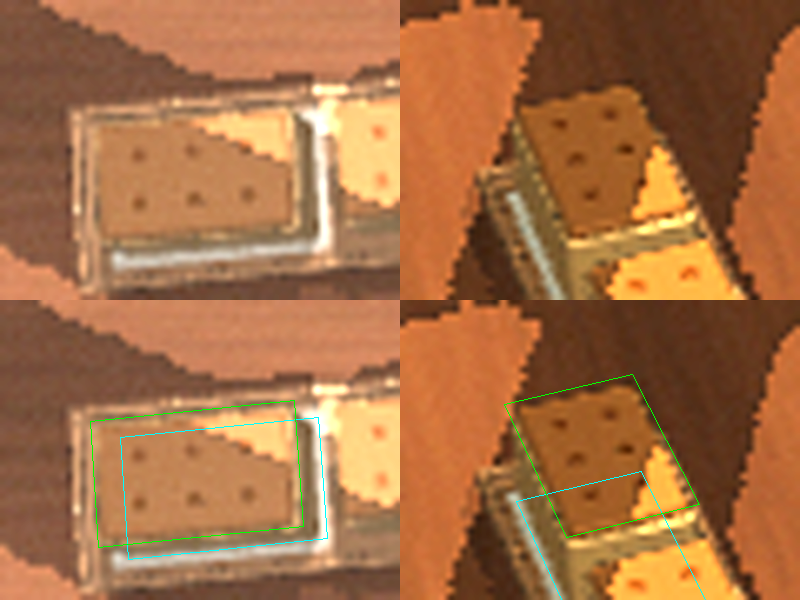

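The overlay matches the cake in both views to about 1 px, so it is flat and upright on the liner with the liner edge showing evenly. Handing in.

```bash
python3 -c "
from bench import r
print(r.read_state()['time']);print(r.close_job())"
```

```text
30.75
the job is handed in; nothing more can be done
None
```

The mould is in the wash tub and the cake is on the empty liner in the gift box. I handed the job in at 30.75 s of the 72 s allowed. No verdict was reported.

**What I did**
- **Mould:** I gripped it at 15 N across the 66 mm, lifted it straight up off the cake and set it down flat in the tub. The cake's dots were at the same pixels before and after.
- **Cake:** I picked it up at 5 N (opening 52.3 mm), carried it upright, set it on the liner and moved the arm well clear.

**Last checks**
- **Placement:** the cake measures at (0.4826, 0.3322), yaw -1.491. The liner measures (0.4832, 0.3333), yaw about -1.50, so it is roughly 1 mm off centre.
- **Upright:** the predicted cake box overlays both camera views to about 1 px, so it stands flat.
- **Surroundings:** the packed cake still measures at its old place, (0.4893, 0.235). The mould lies flat in the tub. The jar, spatula and red look-alikes look unmoved in the pictures.

**Checks that disagreed**
- Two quick height readings on the placed cake's dots gave 0.059 and 0.069 m instead of 0.053 m, with poor residuals of 1.4–1.7 px. I put this down to badly picked side-view dots, and the overlay does not support those heights.
- The tool drifted to about 2° of tilt during the moves, so I estimate the cake hung about 1° off until it settled on release.
- I never saw a clear contact force at set-down, so I lowered by the measured height. Any remaining drop should have been under 1 mm.

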